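# Mount an empty take-up reel on its axle

### The arm

A 6-joint arm with a two-finger parallel gripper is mounted at the origin on the work surface. World frame = base frame: x ahead of the robot, y to its left, z up, the work surface at z = 0. Lengths are in m, angles in rad, forces in N, time in s.
With the tool pointing down it reaches from about 0.425 to 1.125 m from the base axis. Payload 14.9 kg.
Tool frame: the origin (TCP) lies between the finger pads; the fingertips stand bot.tips_ahead ahead of it and the grasp point (between the pads) lies 8 mm behind it (bot.tips_ahead is the distance from the TCP to the fingertips, in m); z points along the fingers, y is the line along which they close (so a half turn about z gives the same grasp; the last joint's range is limited). The gripper opens to 91 mm and grips with 3 to 60 N. Pads are 32 mm wide; open, the fingers measure 118 mm over their backs; the gripper's body (76 mm by 178 mm) begins 60 mm behind the grasp point.
Start: joints at [1.28, 0.379, 1.734, -0, 1.028, -0.033], TCP at [0.178, 0.677, 0.198] pointing down, gripper open.
Joint ranges: [-2.77, 2.77], [-0.74, 2.19], [0, 2.66], [-1.06, 4.2], [0.31, 2.87], [-3.08, 3.08]. Speed limits (rad/s): [1.89, 1.89, 2.39, 3.14, 3.14, 3.14].

### API

Orientations are given as a unit quaternion [w, x, y, z].
In Python, from station import bot, claw, planner, telemetry, viewer, job, cut_out gives the robot as it stands. Calls block until the motion is done:
- bot.move_pose(position, orientation): joint-space move of the TCP to a pose.
- bot.movel(position, orientation=None, vel=0.15): straight line of the TCP; orientation=None keeps the orientation; vel is the mean speed in m/s.
- bot.move_joints(angles): joint-space move.
- claw.grip(opening): opening from 0.0 (shut) to 1.0 (fully open); the grip force is fixed at half the most; returns when the fingers have stopped.
- bot.hold(seconds).
- planner.inverse_kinematics(position, orientation): joint angles nearest the present ones, or None.
- telemetry.observe(): the state.
- viewer.camera(name): name is "scene" or "top" or "wrist"; returns the picture (480x640x3 uint8, red, green, blue); there is no depth.
- viewer.camera_info(name): a dict with "K" (3x3 intrinsics, pixels), "R" (3x3) and "t" (3): a world point X has camera coordinates R X + t; the wrist camera has in their place "tool_from_camera" (4x4, takes a point from camera to tool coordinates, whose origin is the TCP and whose axes are the flange's). Camera axes: x right, y down, z forward; pixel columns grow to the right and rows downward; lengths in m; the calibration is good to about 2 mm. A picture is of the moment at which its call begins: read the wrist's pose just before it. camera_info takes no time and is no camera call.
A pose or a line that the arm cannot do raises bot.PlanningError and nothing moves.
- job.job_done(): hands the job in; it is judged then, once.
Trained networks look in the newest picture that a camera, given by its name, has taken for a name from the list of things; names that differ only in an ending like _2 or _b are one class to them, and where a whole thing is asked for, a point or a joint stands for the part that bears it (a point fixed in the world has none). Each returns a list of dicts, best first, with "score" (0 to 1); they miss things now and then, are a little off and sometimes report something else, mostly with a low value. They report only what shows in the picture. A call takes as long as a camera call. They do not tell look-alikes from the thing itself.
- cut_out(label, camera): "pixels" (480x640 bool, what is visible of it) and "pixel" ([column, row] in pixels, amid what is visible of it).
The state is a dict: "time_s": time; "qpos": joint angles; "joint_vel": joint speeds; "tau": joint torques, N m; "ee_pos": TCP position; "orientation": TCP orientation; "force": force on the tool from outside, world axes, zero at the start; "ft_torque": the same for the moment, N m; "width": opening from 0.0 (shut) to 1.0 (fully open); "gripper_force": force on a finger pad.
Only numpy, scipy, OpenCV 4.12 (cv2) and the standard library are available. Lean on these libraries where they do the work, as an engineer would, in place of code of your own. Each camera call takes 0.05 s, during which the arm holds its last target. There are 200 camera calls.

### The job

Set the empty white reel on the two rollers of the take-up stand, between its two upright plates, and let go of it. Then draw the axle out of its sloping holder and thread it, from either side, through one plate, the reel and the other plate until its collar is fully home against the plate, and let go. Leave the other things on the bench where they are.

Things in the scene. Friction and masses are not known exactly. Their poses are not given: they have to be found in the camera images.
- stand: take-up stand, fixed: grey base 110 x 120 x 12 mm (x, y, z) with two upright bare-metal plates on it, 70 mm wide (x), 10 mm thick (y), tops 118 mm above the bench, faces at y = +-33 and +-43 mm (66 mm clear between). Each has a round 13 mm hole with a 2 mm chamfer; both holes lie on one level line along y, 85 mm above the bench. Origin on the bench under the middle, z up.
- stand_axis (a point): point on the line of the holes midway between the plates, 85 mm above the bench; axes as the stand's. Below it two steel rollers that do not turn, 20 mm in diameter, run along y from plate to plate, at x = +-24 mm, tops 60.5 mm above the bench; the reel, resting on both, has its bore in line with the holes and its centre about here.
- chock: low plywood block fixed to the bench, 76 x 70 x 6 mm (x, y, z), with two round wooden ridges along y at x = +-22 mm, tops 16 mm above the bench; the reel starts on it. Origin on the bench under the middle.
- reel: empty white plastic reel, about 90 g, lying on its rims: two flanges 64 mm in diameter, 4 mm thick, on a barrel 44 mm in diameter; 50 mm long overall, 42 mm between flanges, 18 mm bore right through. Origin at its very centre (about 41 mm above the bench at the start), y axis along the bore, level; it may be rolled to any angle about y.
- holder: axle holder, fixed: base 110 x 70 x 8 mm (x, y, z) and on it a steel box tube, 22 mm square outside, 14 mm inside, 95 mm long, sloping 40 degrees below level toward the holder's +x; its open upper mouth is centred at x = -40 mm, 85 mm above the bench. The axle slides freely out of it along the slope. Origin on the bench under the middle of the base.
- axle: the axle, about 100 g: steel shaft 10 mm in diameter, 105 mm long, its last 12 mm tapering to 4 mm; a steel collar 22 mm in diameter, 6 mm thick; a round black handle 14 mm in diameter, 70 mm long. Origin on the centre line at the collar's face (where the shaft starts); x axis toward the tip. It starts in the holder, collar against the tube's mouth, tip down at 40 degrees, handle up and out.
- axle_grip (a point): middle of the axle's handle, on its centre line, 41 mm behind the collar's face (35 mm behind the collar's back)
- axle_mid (a point): point on the shaft's centre line 43 mm from the collar's face; it lies at point stand_axis when the axle is home from either side
- axle_tip (a point): the tip of the shaft, 105 mm from the collar's face
- tape_roll: bystander: cardboard tape roll lying flat, 96 mm across, 22 mm high; origin under its centre
- wrench: bystander: steel wrench lying flat, 150 mm long; origin near its middle
- screwdriver: bystander: screwdriver lying flat, 170 mm long; origin near its middle
- small_bobbin: bystander: small wooden bobbin standing on end, 36 mm across, 34 mm high; origin under its centre
- jar: bystander: jar with a steel lid, 56 mm across, 65 mm high; origin under its centre
- pine_block: bystander: pine block 55 x 130 x 45 mm; origin under its centre
- pliers: bystander: pliers with red handles lying flat, about 155 mm long, 12 mm high; origin at the pivot
Things that resemble listed ones, but are neither listed nor needed, are in the scene too. What is shaped like the reel but green or orange is not meant. Of the things that look like the axle, the smaller one is meant.

How it is judged:
On the way:
1. the reel rests on the stand's rollers between the plates, let go (distance between reel and stand_axis below 0.012 m and angle between the y axis of reel and the y axis of stand, either way round below 0.15 rad and contact force between reel and the fingers below 0.1 N and linear speed of reel below 0.03 m/s and distance between axle_mid and stand_axis above 0.06 m), for 0.2 s.
At the end, for the whole second after the job is handed in: Reel centre within 12 mm of stand_axis, its bore within 0.15 rad of the line of the holes; axle through both plates and the reel from either side, axle_mid within 6 mm of stand_axis (collar home), within 0.08 rad of that line; both at rest (distance between reel and stand_axis below 0.012 m and angle between the y axis of reel and the y axis of stand, either way round below 0.15 rad and distance between axle_mid and stand_axis below 0.006 m and angle between the x axis of axle and the y axis of stand, either way round below 0.08 rad and linear speed of each of axle, reel below 0.02 m/s); the robot touches nothing.
It fails at once if another thing on the bench is pushed more than 30 mm from its place (distance of any of tape_roll, wrench, screwdriver, small_bobbin, jar, pine_block, pliers from where it was at the start of the episode above 0.03 m).
It also fails if it takes over 66 s, if anything falls off the work surface, if the arm or the gripper's body presses on something with over 40 N, if the wrist force passes 120 N, or if a joint passes its speed limit or range.

## Working session

There is one attempt and no reset: what is moved stays moved. The work goes in short steps, each a Python script; the robot and the scene stay as the last script left them, time stands still between calls to the robot, and variables do not carry over. Pictures are saved under pics/ and viewed, at most 13 in all, crops included, and the job is handed in when it is done.

```bash
mkdir -p pics; ls
python3 - <<'E'
from station import *
import cv2, numpy as np
for c in ["scene","top"]:
    im=viewer.camera(c); cv2.imwrite(f"pics/{c}0.png",im[:,:,::-1])
    i=viewer.camera_info(c); print(c,np.round(i["K"],1).tolist(),np.round(i["R"],4).tolist(),np.round(i["t"],4).tolist())
    for l in ["stand","chock","reel","holder","axle"]:
        print(l,[(np.round(d["pixel"]).tolist(),round(d["score"],2),int(d["pixels"].sum())) for d in cut_out(l,c)])
print(viewer.camera_info("wrist")); print(bot.tips_ahead, telemetry.observe())
E
```

```text
pics
scene [[553.4, 0.0, 321.6], [0.0, 553.4, 240.9], [0.0, 0.0, 1.0]] [[-0.6106, 0.7916, 0.0239], [0.4284, 0.3556, -0.8306], [-0.666, -0.497, -0.5563]] [0.3471, -0.1434, 1.4983]
stand [([316.0, 288.0], 0.57, 4359)]
chock [([398.0, 397.0], 0.74, 1019), ([249.0, 230.0], 0.6, 448)]
reel [([250.0, 212.0], 0.78, 783), ([212.0, 235.0], 0.65, 821), ([234.0, 193.0], 0.62, 512)]
holder [([439.0, 315.0], 0.82, 1905)]
axle [([520.0, 272.0], 0.95, 884), ([448.0, 254.0], 0.52, 325)]
top [[553.0, 0.0, 325.6], [0.0, 553.0, 239.0], [0.0, 0.0, 1.0]] [[-0.0137, -0.9999, -0.0101], [-0.9992, 0.0141, -0.0365], [0.0366, 0.0096, -0.9993]] [-0.0013, 0.544, 1.1939]
stand [([316.0, 212.0], 0.81, 2684)]
chock [([436.0, 262.0], 0.97, 513), ([454.0, 263.0], 0.6, 675)]
reel [([500.0, 278.0], 0.95, 886), ([456.0, 209.0], 0.86, 902), ([454.0, 266.0], 0.57, 610)]
holder [([222.0, 258.0], 0.72, 1440), ([222.0, 291.0], 0.59, 226)]
axle [([188.0, 363.0], 0.83, 907), ([223.0, 289.0], 0.54, 259), ([437.0, 263.0], 0.22, 519)]
{'K': array([[425.34179796,   0.        , 318.08947681],
       [  0.        , 425.34179796, 247
[... 442 characters left out ...]
: 0.6, 'qpos': array([ 1.27970350e+00,  3.78884781e-01,  1.73420363e+00, -4.37873494e-06,
        1.02854505e+00, -3.32809209e-02]), 'joint_vel': array([-1.09822123e-03, -1.01326839e-03, -8.66630278e-05,  1.39892149e-03,
        9.56973487e-05,  1.44181491e-03]), 'tau': array([ 6.42687719e-04, -7.63390446e+01, -4.34600759e+01,  6.51561935e-02,
        3.90772114e-02, -1.44490764e-05]), 'ee_pos': array([0.17846921, 0.67686618, 0.1981406 ]), 'orientation': array([-1.44471830e-06,  1.28548128e-01,  9.91703271e-01, -2.04427933e-05]), 'force': array([-0.51920102, -1.31179753, -0.5996219 ]), 'ft_torque': array([0.02593213, 0.00869693, 0.03015176]), 'gripper_force': 0.0, 'width': 1.002488693820086}
```

View pics/top0.png

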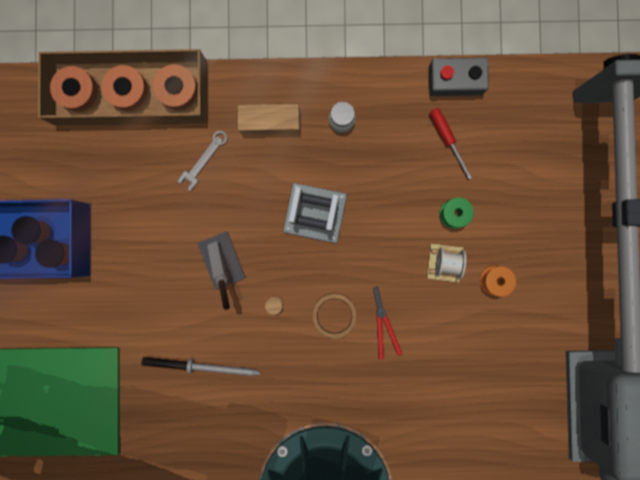

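View pics/scene0.png

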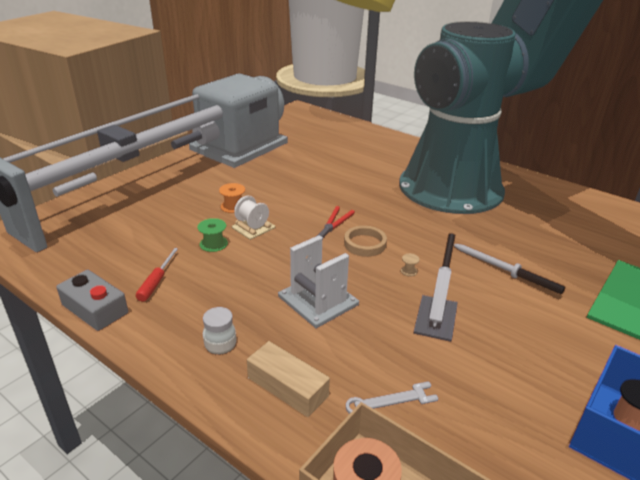

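Top view: candidates for the reel are the white one on the chock at (452,263), green (457,212) and orange (498,281), so I take the white one. Candidates for the axle are the one in the holder, handle (225,295), and a larger one loose on the bench (200,368), so I take the one in the holder. Stand is at about (315,212). Next I take close wrist looks at all three.

```bash
cat > h.py <<'E'
from station import *
import cv2, numpy as np
from scipy.spatial.transform import Rotation as Ro
def q(R): x=Ro.from_matrix(R).as_quat(); return [x[3],x[0],x[1],x[2]]
def Rm(o): return Ro.from_quat([o[1],o[2],o[3],o[0]]).as_matrix()
def down(yaw):
    c,s=np.cos(yaw),np.sin(yaw); return np.array([[c,s,0],[s,-c,0],[0,0,-1.]])
def cam(name):  # -> K,R,t world->camera
    i=viewer.camera_info(name); K=np.array(i["K"])
    if name!="wrist": return K,np.array(i["R"]),np.array(i["t"])
    o=telemetry.observe(); T=np.eye(4); T[:3,:3]=Rm(o["orientation"]); T[:3,3]=o["ee_pos"]
    C=np.linalg.inv(T@i["tool_from_camera"]); return K,C[:3,:3],C[:3,3]
def onz(px,z,c):
    K,R,t=c; d=R.T@np.linalg.inv(K)@[px[0],px[1],1]; o=-R.T@t; return o+d*(z-o[2])/d[2]
def proj(X,c):
    K,R,t=c; p=(np.atleast_2d(X)@R.T+t)@K.T; return p[:,:2]/p[:,2:]
def lookpose(target,yaw,h):  # camera at height h above target, axis through it
    TC=viewer.camera_info("wrist")["tool_from_camera"]; R=down(yaw)
    a=R@TC[:3,2]; cp=np.array(target)-a*h/(-a[2]); return cp-R@TC[:3,3],q(R)
def shot(name,f):
    c=cam(name); im=viewer.camera(name); cv2.imwrite(f"pics/{f}.png",im[:,:,::-1]); np.savez(f"pics/{f}.npz",K=c[0],R=c[1],t=c[2]); return im,c
def load(f): d=np.load(f"pics/{f}.npz"); return d["K"],d["R"],d["t"]
E
python3 - <<'E'
from h import *
c=cam("top")
P={k:onz(p,z,c) for k,p,z in [("holder",(222,275),.08),("stand",(315,212),.06),("reel",(452,263),.05)]}
for k in P:
    p,o=lookpose(P[k],np.pi/2 if k!="holder" else np.pi,.36 if k!="reel" else .3)
    print(k,P[k].round(3),p.round(3)); bot.move_pose(p,o); shot("wrist","w_"+k)
print(telemetry.observe()["time_s"])
ims=[cv2.imread(f"pics/w_{k}.png") for k in P]
E
```

```text
holder [0.471 0.204 0.08 ] [0.443 0.204 0.253]
stand [0.599 0.012 0.06 ] [0.599 0.039 0.233]
reel [ 0.488 -0.274  0.05 ] [ 0.488 -0.265  0.163]
5.0917
```

View pics/w_reel.png

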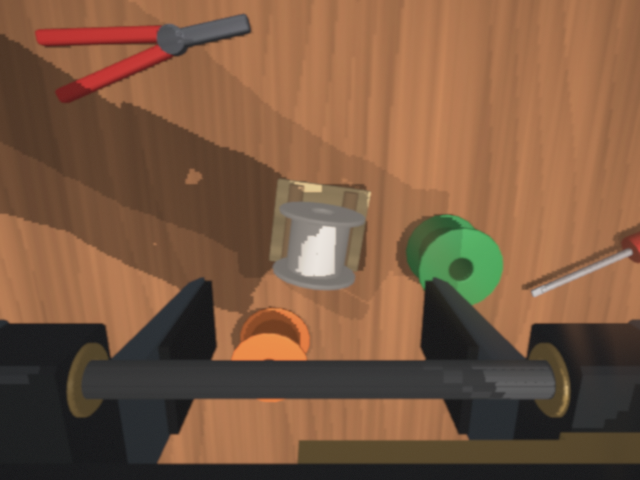

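View pics/w_stand.png

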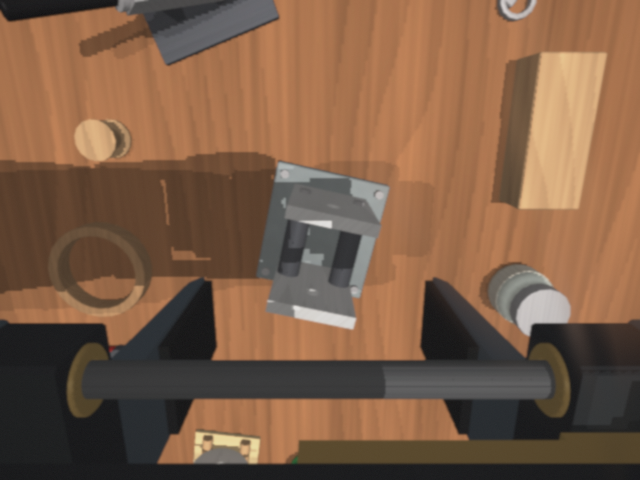

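View pics/w_holder.png

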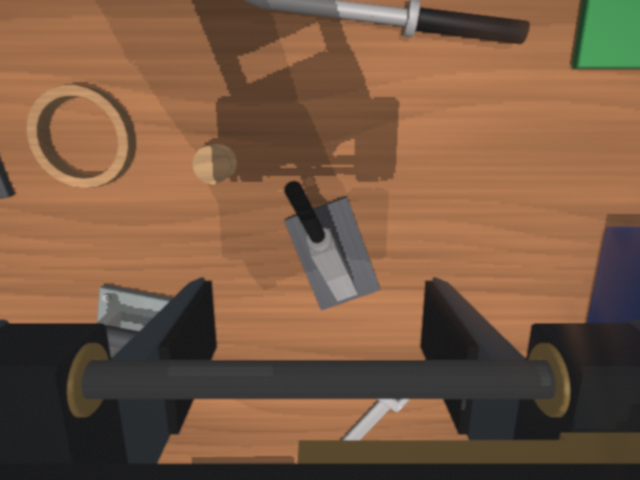

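White reel at (318,246) in its wrist view (orange (272,350) and green (460,265) rejected). Stand at (322,240), yawed about -0.18. Axle in the holder has its handle at (305,212). I'll refine these poses by edge fitting.

```bash
cat > fit.py <<'E'
from h import *
from scipy.optimize import minimize
def box(x,y,z): return np.array([[a,b,c] for a in x for b in y for c in z])
th=np.linspace(0,2*np.pi,60)
def cyl(r,y0,y1,z0=0): return np.array([[r*np.cos(a),y,z0+r*np.sin(a)] for y in (y0,y1) for a in th])
def acyl(r,x0,x1): # along the slope of the axle; local frame of holder, mouth point & dir
    d=np.array([np.cos(np.radians(40)),0,-np.sin(np.radians(40))]); u=np.array([0,1,0]); v=np.cross(d,u)
    return np.array([[-.04,0,.085]+d*x+r*(np.cos(a)*u+np.sin(a)*v) for x in (x0,x1) for a in th])
def tube():
    d=np.array([np.cos(np.radians(40)),0,-np.sin(np.radians(40))]); u=np.array([0,1,0]); v=np.cross(d,u)
    return np.array([[-.04,0,.085]+d*x+.011*(i*u+j*v) for x in (0,.095) for i in (-1,1) for j in (-1,1)])
M={"stand":[box((-.055,.055),(-.06,.06),(.012,.012)),box((-.035,.035),(.033,.043),(.118,.118)),box((-.035,.035),(-.043,-.033),(.118,.118))],
"reel":[cyl(.032,.021,.025,.041),cyl(.032,-.025,-.021,.041),cyl(.022,-.021,.021,.041)],
"chock":[box((-.038,.038),(-.035,.035),(.006,.006))],
"holder":[box((-.055,.055),(-.035,.035),(.008,.008)),tube(),acyl(.007,-.076,-.006)]}
def place(P,p): c,s=np.cos(p[2]),np.sin(p[2]); return P@np.array([[c,-s,0],[s,c,0],[0,0,1]]).T+[p[0],p[1],0]
def contours(k,p,c):
    out=[]
    for P in M[k]:
        h=cv2.convexHull(proj(place(P,p),c).astype(np.float32))[:,0]; h=np.vstack([h,h[:1]])
        out.append(np.vstack([np.linspace(a,b,max(2,int(np.hypot(*(b-a))*2)),endpoint=False) for a,b in zip(h[:-1],h[1:])]))
    return out
def fit(k,im,c,p0):
    p=np.array(p0,float)
    for s in (3,1.2):
        f=cv2.GaussianBlur(im.astype(np.float32),(0,0),s); g=np.sqrt(sum(cv2.Sobel(f,-1,*d).astype(float)**2 for d in((1,0),(0,1)))).max(2)
        g=np.minimum(g,np.percentile(g,97)).astype(np.float32)
        def cost(v):
            q=contours(k,v*[.001,.001,.01],c)
            return -np.mean([cv2.remap(g,x[:,0].astype(np.float32)[None],x[:,1].astype(np.float32)[None],1).mean() for x in q])
        v0=p/[.001,.001,.01]
        sx=np.vstack([v0]+[v0+e for e in np.diag([5,5,6])*(s/3)])
        r=minimize(cost,v0,method="Nelder-Mead",options=dict(initial_simplex=sx,xatol=.01,fatol=1e-4)); p=r.x*[.001,.001,.01]
    return p,r.fun
def draw(k,im,p,c):
    for x in contours(k,p,c): cv2.polylines(im,[np.round(x*8).astype(int)],True,(0,255,255),1,shift=3)
E
python3 - <<'E'
from fit import *
tiles=[]
for k,f,px,z,yaw in [("stand","w_stand",(322,229),.012,-.18),("reel","w_reel",(318,246),.045,-.12),("chock","w_reel",(318,240),.006,-.12),("holder","w_holder",(334,253),.008,.355)]:
    im=cv2.imread(f"pics/{f}.png"); c=load(f); p0=np.r_[onz(px,z,c)[:2],yaw]
    p,s=fit(k,im,c,p0); print(k,p0.round(4),p.round(4),s)
    b=cv2.resize(im,None,fx=1,fy=1); draw(k,b,p,c); x,y=px
    tiles.append(cv2.resize(b[y-90:y+90,x-90:x+90],None,fx=2.2,fy=2.2))
cv2.imwrite("pics/fit.png",np.vstack([np.hstack(tiles[:2]),np.hstack(tiles[2:])])[:,:][::1] if 0 else cv2.resize(np.vstack([np.hstack(tiles[:2]),np.hstack(tiles[2:])]),(600,600)))
# network check of the stand/holder/reel at the present view
for l in ("reel",): print([(d["pixel"],d["score"]) for d in cut_out(l,"wrist")])
E
```

```text
stand [ 0.6035  0.0175 -0.18  ] [ 0.6038  0.0234 -0.2123] -54.39958572387695
reel [ 0.489  -0.2735 -0.12  ] [ 0.4888 -0.2717 -0.1409] -54.9935302734375
chock [ 0.489  -0.2799 -0.12  ] [ 0.4882 -0.2755 -0.1329] -64.69148254394531
holder [0.4984 0.2209 0.355 ] [0.5007 0.2192 0.3562] -101.87896728515625
[([272.4, 338.1], 0.92), ([456.4, 255.4], 0.86), ([316.8, 245.9], 0.66)]
```

View pics/fit.png

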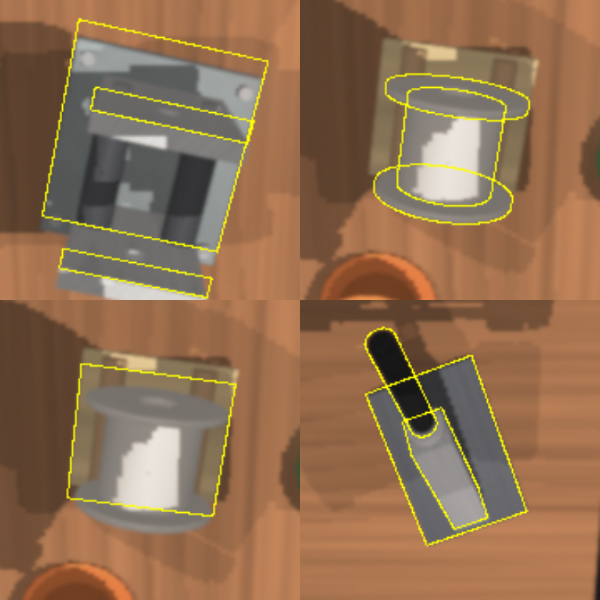

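Holder/axle fit is right. Stand, reel and chock fits caught the wrong edges, so I refit them from lower starts.

```bash
sed -i 's/for s in (3,1.2):/for s in (1.5,.8):/; s/np.diag(\[5,5,6\])\*(s\/3)/np.diag([2,2,2])*(s\/1.5)/' fit.py
python3 - <<'E'
from fit import *
import itertools
tiles=[]
for k,f,px,z,y0,yaw in [("stand","w_stand",(322,229),.012,.013,-.2),("reel","w_reel",(318,246),.045,-.2735,-.14),("chock","w_reel",(318,240),.006,-.2755,-.133)]:
    im=cv2.imread(f"pics/{f}.png"); c=load(f); x0=onz(px,z,c)[0]
    S=sorted((fit(k,im,c,(x0+a,y0+b,yaw+g)) for a,b,g in itertools.product((-.002,.002),(-.006,-.003,0,.003),(-.03,.03))),key=lambda r:r[1])
    for p,s in S[:12:4]: print(k,p.round(4),round(s,2))
    b=im.copy(); draw(k,b,S[0][0],c); x,y=px
    tiles.append(cv2.resize(b[y-90:y+90,x-90:x+90],(400,400),interpolation=cv2.INTER_CUBIC))
cv2.imwrite("pics/fit2.png",np.hstack(tiles[:2]))
E
```

```text
stand [ 0.602   0.0133 -0.2173] -108.82
stand [ 0.602   0.0133 -0.2172] -108.82
stand [ 0.602   0.0133 -0.2174] -108.82
reel [ 0.4888 -0.2718 -0.1401] -61.37
reel [ 0.4888 -0.2718 -0.1401] -61.36
reel [ 0.4889 -0.2718 -0.1381] -61.36
chock [ 0.4893 -0.268  -0.1359] -84.33
chock [ 0.4882 -0.2755 -0.1377] -71.91
chock [ 0.4883 -0.2755 -0.1375] -71.91
```

View pics/fit2.png

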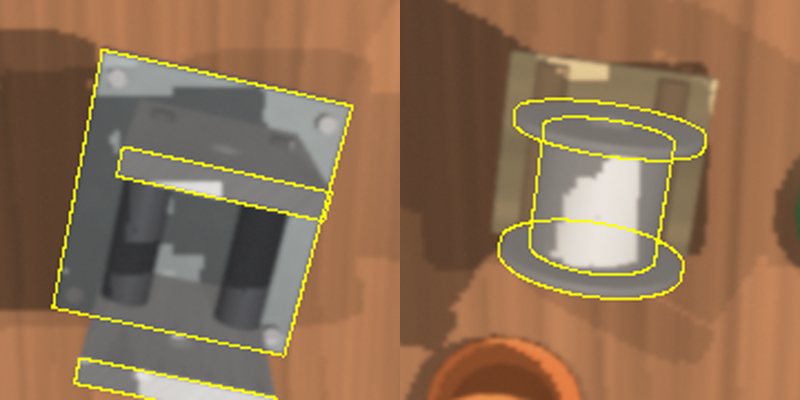

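Stand fit is now exact: (0.6020, 0.0133), yaw -0.217. Reel is at (0.489, -0.272), yaw -0.14. Next I pick and place the reel.

Run:
```python
from h import *
def st(m): o=telemetry.observe(); print(m,round(o["time_s"],1),o["ee_pos"].round(4),o["force"].round(1),round(o["width"],3),o["gripper_force"])
r=np.array([.4888,-.2718]); o=q(down(-.14+np.pi/2))
bot.move_pose([*r,.13],o); claw.grip(.75)
bot.movel([*r,.034],o,.12); st("at")
claw.grip(.2); st("gripped")
bot.movel([*r,.20],o,.2); st("up")
s=np.array([.602,.0133]); o=q(down(-.2173+np.pi/2))
bot.move_pose([*s,.20],o); shot("wrist","w_held")
bot.movel([*s,.10],o,.12); st("over"); 
bot.movel([*s,.0785],o,.04); st("down")
claw.grip(.75); bot.hold(.2); st("open")
bot.movel([*s,.20],o,.2); shot("scene","s_placed"); shot("wrist","w_placed"); st("end")
a=cv2.imread("pics/w_held.png")[120:420,160:480]; b=cv2.imread("pics/w_placed.png")[120:420,160:480]
cv2.imwrite("pics/c1.png",np.hstack([a,b]))
```

```text
at 6.9 [ 0.4892 -0.272   0.0346] [ 0.2 -0.1  1.1] 0.75 0.0
gripped 7.5 [ 0.4884 -0.2717  0.0341] [-4.9  0.6  5.1] 0.426 25.932815819978714
up 8.4 [ 0.4882 -0.2714  0.1988] [ 0.7  0.3 -1.9] 0.424 23.97374778985977
over 10.7 [0.6025 0.0133 0.1007] [-0.2  0.9 -0.7] 0.432 23.980854749679565
down 11.3 [0.6018 0.0133 0.0784] [-2.3  0.5  5. ] 0.423 25.76953187584877
open 12.2 [0.602  0.0133 0.0785] [ 0.7  0.1 -0.2] 0.75 0.0
end 13.0 [0.6011 0.0133 0.1983] [0.3 0.2 0.2] 0.75 0.0
```

View pics/c1.png

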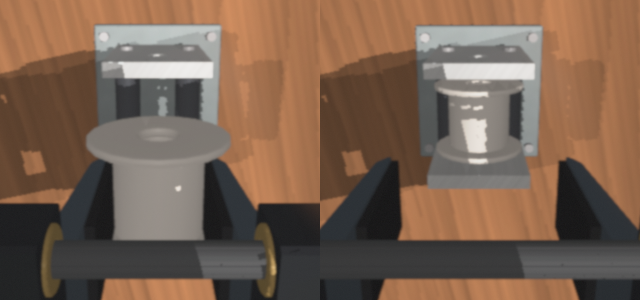

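Left: the reel held squarely. Right: the reel resting between the plates at about (478,120) in the crop, level and clear. Now I check reachability for the axle.

```bash
cat > ax.py <<'E'
from h import *
H=np.array([.5007,.2192]); yw=.3562; e=np.array([np.cos(yw),np.sin(yw),0]); a=np.radians(40)
d=np.cos(a)*e-[0,0,np.sin(a)]; mouth=np.r_[H,.085]-.04*e; grip0=mouth-.041*d
S=np.array([.602,.0133,.085]); ys=np.array([-np.sin(-.2173),np.cos(-.2173),0])
def tool(axis,tilt,sgn):
    """axle axis along sgn*tool x at tilt 0; tool turned by tilt about tool y (towards vertical for the pick)"""
    h=np.cross(np.cross([0,0,1.],axis),[0,0,1.]);
    y=np.cross([0,0,1.],axis); y/=np.linalg.norm(y); up=np.cross(axis,y)
    x=sgn*axis; z=-up; R=np.column_stack([x,np.cross(z,x),z])
    return Ro.from_rotvec(y*tilt).as_matrix()@R
def tcp(g,R): return g+.008*R[:,2]
E
python3 - <<'E'
from ax import *
print(grip0.round(4),d.round(3))
for sgn in (1,-1):
  for t in np.radians([0,-20,20,-40,40]):
    R=tool(d,t,sgn); r=[None if (j:=planner.inverse_kinematics(tcp(grip0-s*d,R),q(R))) is None else j.round(2).tolist() for s in (0,.06,.115)]
    w=[]
    for side in (1,-1):
        R2=tool(-side*ys,t,sgn); w.append([None if (j:=planner.inverse_kinematics(tcp(S+side*ys*s,R2),q(R2))) is None else j.round(2).tolist() for s in (.215,.084)])
    print(sgn,round(np.degrees(t)),tool(d,t,sgn)[:,2].round(2),r,"INS+",w[0],"INS-",w[1])
E
```

```text
[0.4338 0.1943 0.1114] [ 0.718  0.267 -0.643]
1 0 [-0.6  -0.22 -0.77] [[0.37, 0.52, 1.88, 0.01, 1.44, 1.58], [0.37, 0.4, 1.97, 0.01, 1.47, 1.58], [0.37, 0.29, 2.05, 0.01, 1.5, 1.58]] INS+ [[0.3, 0.51, 1.8, -0.0, 0.83, -2.63], [0.12, 0.43, 1.93, -0.0, 0.78, -2.81]] INS- [[-0.38, 0.38, 2.0, -0.0, 0.76, -0.16], [-0.16, 0.38, 2.01, -0.0, 0.75, 0.06]]
1 -20 [-0.32 -0.12 -0.94] [[0.37, 0.34, 2.04, 0.01, 1.11, 1.58], [0.37, 0.21, 2.12, 0.01, 1.16, 1.58], [0.37, 0.09, 2.19, 0.01, 1.22, 1.58]] INS+ [[0.41, 0.6, 1.69, -0.32, 1.09, -2.33], [0.25, 0.51, 1.85, -0.38, 0.99, -2.43]] INS- [[-0.53, 0.43, 1.97, 0.43, 0.9, -0.61], [-0.32, 0.4, 2.01, 0.48, 0.82, -0.45]]
1 20 [-0.81 -0.3  -0.5 ] [[0.37, 0.7, 1.74, 0.01, 1.75, 1.58], [0.37, 0.59, 1.84, 0.01, 1.75, 1.58], [0.37, 0.49, 1.93, 0.01, 1.77, 1.58]] INS+ [None, [-0.03, 0.42, 1.99, 0.52, 0.74, 2.93]] INS- [[-0.22, 0.4, 2.01, -0.5, 0.79, 0.37], [0.0, 0.43, 1.98, -0.45, 0.87, 0.54]]
1 -40 [-0. -0. -1.] [[0.37, 0.18, 2.22, -0.0, 0.74, 1.59], [0.37, 0.03, 2.29, -0.0, 0.82, 1.59], [0.38, -0.12, 2.35, -0.0, 0.91, 1.59]] INS+ [[0.49, 0.73, 1.56, -0.52, 1
[... 1253 characters left out ...]
- [[-0.22, 0.4, 2.01, -0.5, 0.79, -2.77], [0.0, 0.43, 1.98, -0.45, 0.87, -2.61]]
-1 -40 [-0. -0. -1.] [[0.37, 0.18, 2.22, -0.0, 0.74, -1.55], [0.37, 0.03, 2.29, -0.0, 0.82, -1.55], [0.38, -0.12, 2.35, -0.0, 0.91, -1.55]] INS+ [[0.49, 0.73, 1.56, -0.52, 1.38, 0.95], [0.35, 0.63, 1.75, -0.61, 1.25, 0.91]] INS- [[-0.66, 0.54, 1.91, 0.69, 1.14, 2.25], [-0.46, 0.5, 1.99, 0.82, 1.03, 2.33]]
-1 40 [-0.92 -0.34 -0.17] [[0.37, 0.88, 1.63, 0.01, 2.03, -1.56], [0.37, 0.77, 1.75, 0.01, 2.02, -1.56], [0.37, 0.67, 1.85, 0.01, 2.01, -1.56]] INS+ [[0.04, 0.52, 1.96, 1.07, 0.79, -0.57], [-0.17, 0.49, 2.01, 0.97, 0.89, -0.69]] INS- [[-0.08, 0.49, 2.0, -0.87, 0.98, -2.38], [0.13, 0.54, 1.92, -0.75, 1.1, -2.3]]
```

Run:
```python
from ax import *
def st(m): o=telemetry.observe(); print(m,round(o["time_s"],1),o["ee_pos"].round(4),o["force"].round(1),round(o["width"],3),o["gripper_force"])
R=tool(d,0,1); o=q(R); p=tcp(grip0,R)
bot.movel(tcp(S,R)*0+np.array([.602,.0133,.26]),None,.2)
bot.move_pose(p-.10*R[:,2],o); claw.grip(.5); shot("wrist","w_pre")
bot.movel(p,o,.12); st("at"); claw.grip(.05); st("gripped")
bot.movel(p-.125*d,o,.12); st("out")
up=p-.125*d; up[2]=.29; bot.movel(up,o,.2)
R2=tool(ys,0,1); o2=q(R2); g=S-.215*ys
bot.move_pose(tcp(g,R2)+[0,0,.14],o2); st("above"); bot.movel(tcp(g,R2),o2,.15); bot.hold(.2); st("start")
_,c=shot("wrist","w_ins"); _,c2=shot("scene","s_ins"); 
for f in ("w_ins","s_ins"):
    c=load(f); print(f,[proj(g+ys*x,c)[0].round(1).tolist() for x in (0,.035,.041,.08,.123,.146)])
print(proj(S+np.array([ys*-.043])[0],c))
a=cv2.imread("pics/s_ins.png"); u,v=proj(g+ys*.1,c)[0].astype(int)
a=cv2.resize(a[v-60:v+60,u-80:u+80],(640,480),interpolation=cv2.INTER_CUBIC); b=cv2.resize(cv2.imread("pics/w_ins.png")[0:480,240:400],(160,480)); print("crop origin",u-80,v-60)
cv2.imwrite("pics/c2.png",np.hstack([a,b]))
```

```text
at 16.3 [0.4297 0.1928 0.1057] [ 0.3  0.8 -0.2] 0.5 0.0
gripped 17.1 [0.4289 0.1925 0.1052] [-0.1  1.   0.2] 0.05 0.0
out 18.3 [0.3394 0.1592 0.1853] [ 0.3 -0.1 -0.1] 0.048 0.0
above 20.5 [ 0.5555 -0.1959  0.2165] [-0.7 -0.3  0.6] 0.047 0.0
start 21.8 [ 0.5561 -0.1968  0.0778] [-0.2 -0.2 -0.5] 0.052 0.0
w_ins [[315.1, 304.7], [314.9, 231.4], [314.9, 218.1], [314.6, 124.5], [314.3, 6.0], [314.1, -65.3]]
s_ins [[253.1, 219.3], [262.6, 226.3], [264.2, 227.5], [275.2, 235.6], [287.9, 245.0], [295.0, 250.2]]
[[303.22623296 256.21523338]]
crop origin 201 179
```

View pics/c2.png

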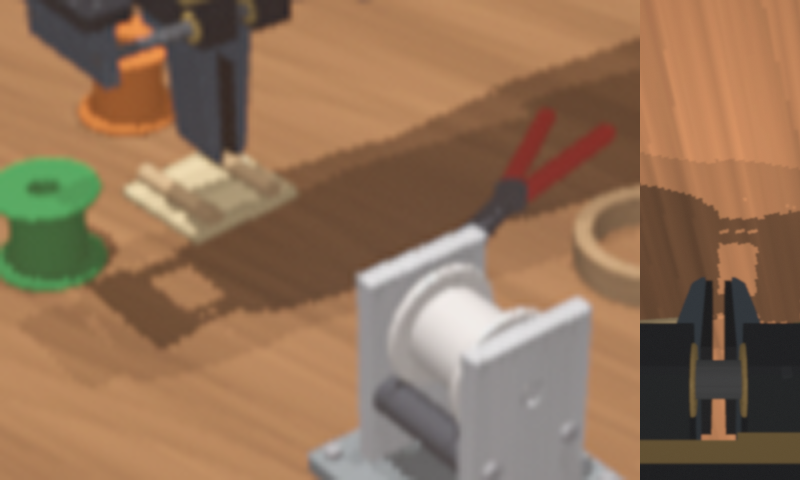

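The gripper is empty; the axle was missed. I'll check the pre-grasp view with the expected projections and where the axle is now.

Run:
```python
from ax import *
c=load("w_pre"); a=cv2.imread("pics/w_pre.png")
for x in (0,-.006,-.041,-.076): 
    u=proj(mouth+x*d,c)[0]; print(x,u.round(1)); cv2.circle(a,tuple(u.round().astype(int).tolist()),2,(0,255,255),-1)
c=load("s_ins"); b=cv2.imread("pics/s_ins.png"); 
for x in (0,-.006,-.041,-.076):
    u=proj(mouth+x*d,c)[0]; print(x,u.round(1)); cv2.circle(b,tuple(u.round().astype(int).tolist()),1,(0,255,255),-1)
u=proj(mouth,c)[0].astype(int)
b=cv2.resize(b[u[1]-60:u[1]+60,u[0]-40:u[0]+40],(320,480))
cv2.imwrite("pics/c3.png",np.hstack([a[:,100:560],b]))
```

```text
0 [317.3 184.1]
-0.006 [317.3 193.2]
-0.041 [317.4 243.9]
-0.076 [317.4 291.2]
0 [443.3 271.4]
-0.006 [443.9 268.4]
-0.041 [447.3 250.9]
-0.076 [450.7 233.7]
```

View pics/c3.png

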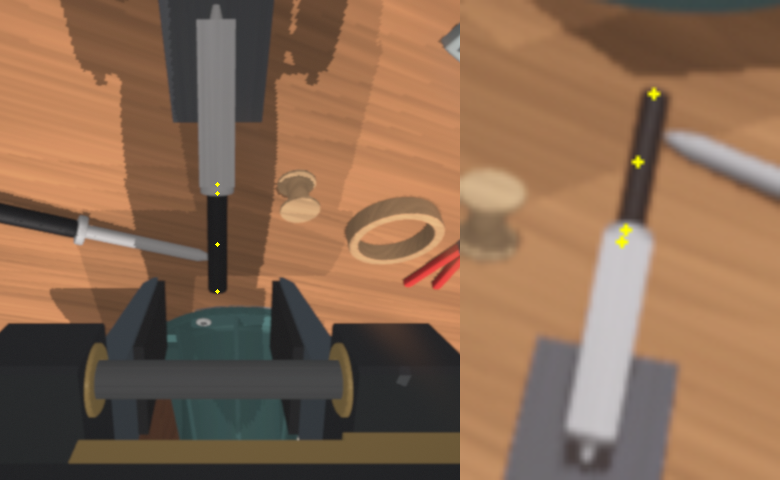

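The axle is untouched and where I fitted it. The fingertips in the wrist view (rows ~280, 212 px apart for 91 mm) put the real tips about 18 mm behind the TCP, not 11 mm ahead. That also explains the reel's narrow grip width. I'll reach about 22 mm deeper along the tool and try again.

```bash
cat >> ax.py <<'E'
G=.050; grip0=mouth-G*d
def tcp(g,R): return g+.030*R[:,2]
def st(m): o=telemetry.observe(); print(m,round(o["time_s"],1),o["ee_pos"].round(4),o["force"].round(1),round(o["width"],3),round(o["gripper_force"],1)); return o
E
python3 - <<'E'
from ax import *
bot.movel(telemetry.observe()["ee_pos"]+[0,0,.17],None,.25)
R=tool(d,0,1); o=q(R); p=tcp(grip0,R)
bot.move_pose(p-.10*R[:,2],o); claw.grip(.5)
bot.movel(p,o,.12); st("at"); claw.grip(.0); s=st("gripped")
if s["width"]<.1: raise SystemExit("missed")
bot.movel(p-.125*d,o,.12); s=st("out")
up=p-.125*d; up[2]=.29; bot.movel(up,o,.2)
R2=tool(ys,0,1); o2=q(R2); g=S-(.043+.105+.02+G)*ys
bot.move_pose(tcp(g,R2)+[0,0,.14],o2); st("above"); bot.movel(tcp(g,R2),o2,.15); bot.hold(.2); st("start")
shot("wrist","w_ins2"); shot("scene","s_ins2")
b=cv2.imread("pics/w_ins2.png"); a=cv2.imread("pics/s_ins2.png")
for im,f in ((b,"w_ins2"),(a,"s_ins2")):
    c=load(f)
    for x in (G+.01,G+.06,G+.105):
        u=proj(g+ys*x,c)[0]; print(f,u.round(1)); cv2.circle(im,tuple(u.round().astype(int).tolist()),1,(0,255,255),-1)
u,v=proj(g+ys*.13,c)[0].astype(int); print(u-50,v-60)
a=cv2.resize(a[v-60:v+60,u-50:u+50],(500,600),interpolation=cv2.INTER_NEAREST)
b=cv2.resize(b[0:480,200:440],(300,600))
cv2.imwrite("pics/c4.png",np.hstack([a,b]))
E
```

```text
at 26.0 [0.41   0.1855 0.0946] [-0.2 -0.8  0.6] 0.501 0.0
gripped 26.6 [0.4094 0.1852 0.0942] [-0.2 -0.1  0.1] 0.145 30.0
out 27.8 [0.3197 0.1518 0.1742] [ 0.1 -0.9 -0.8] 0.145 30.0
above 30.1 [ 0.5548 -0.1989  0.1945] [ 0.4  0.  -0.8] 0.144 30.0
start 31.4 [ 0.5554 -0.1997  0.0558] [ 0.3 -0.8 -0.7] 0.146 30.0
w_ins2 [314.4 181.5]
w_ins2 [314.   32.9]
w_ins2 [ 313.6 -129.2]
s_ins2 [268.7 230.8]
s_ins2 [283.1 241.4]
s_ins2 [296.9 251.5]
239 185
```

View pics/c4.png

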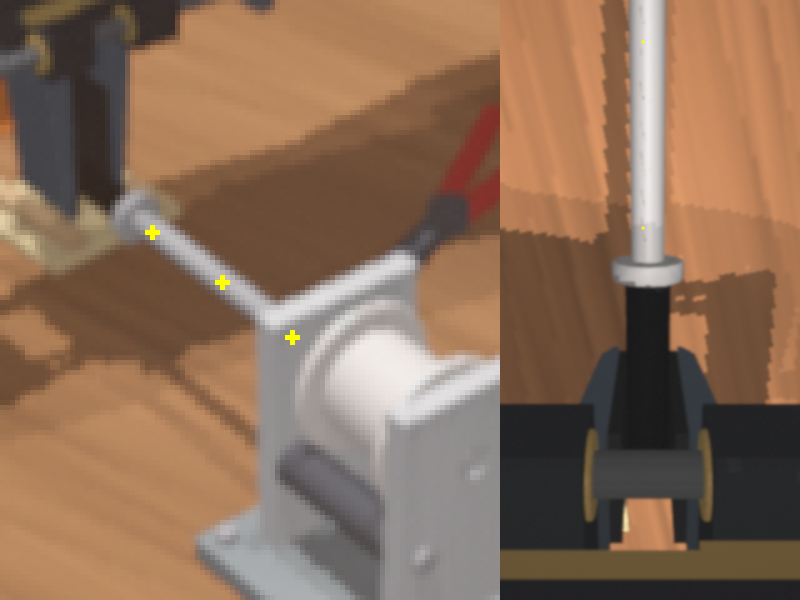

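The axle is now held (width 0.145). In the scene crop the shaft lies a little above the expected line (yellow dots), and in the wrist view its centre is at column ~648 in the crop against 643 expected. I'll measure the offset against the stand numerically.

Run:
```python
from fit import *; import ax
from ax import S,ys,G,tool
g=S-(.168+G)*ys
# stand image shift in scene
im=cv2.imread("pics/s_ins2.png"); c=load("s_ins2")
f=cv2.GaussianBlur(im.astype(np.float32),(0,0),.8); gr=np.sqrt(sum(cv2.Sobel(f,-1,*k).astype(float)**2 for k in((1,0),(0,1)))).max(2); gr=np.minimum(gr,np.percentile(gr,97)).astype(np.float32)
ct=contours("stand",(S[0],S[1],-.2173),c)
best=sorted((-np.mean([cv2.remap(gr,(x[:,0]+u).astype(np.float32)[None],(x[:,1]+v).astype(np.float32)[None],1).mean() for x in ct]),u,v) for u in np.arange(-5,5.1,.5) for v in np.arange(-5,5.1,.5))
print("stand shift",[tuple(np.round(b,1)) for b in best[:4]])
def prof(im,c,ts,n=9):
    out=[]
    for t in ts:
        p=proj(g+ys*(G+t),c)[0]; p2=proj(g+ys*(G+t+.005),c)[0]; w=(p2-p)/np.linalg.norm(p2-p); nrm=np.array([-w[1],w[0]])
        k=np.arange(-n,n+.1,.25); X=p+k[:,None]*nrm
        a=cv2.remap(im,X[:,0].astype(np.float32)[None],X[:,1].astype(np.float32)[None],1)[0].astype(float)
        s=(a.max(1)-a.min(1)); m=s<25 ; out.append((t,round(float(k[m].mean()),2) if m.any() else None,int(m.sum()),nrm.round(2).tolist()))
    return out
print("scene"); [print(*r) for r in prof(im,c,(.02,.03,.04,.05,.06,.07))]
cw=load("w_ins2"); print("wrist"); [print(*r) for r in prof(cv2.imread("pics/w_ins2.png"),cw,(.02,.035,.05,.065),30)]
x=np.array([np.cos(-.2173),np.sin(-.2173),0])
for n_,cc in(("scene",c),("wrist",cw)):
  p=proj(g+ys*(G+.045),cc)[0]; print(n_,"px/mm x",(proj(g+ys*(G+.045)+.001*x,cc)[0]-p).round(2),"z",(proj(g+ys*(G+.045)+[0,0,.001],cc)[0]-p).round(2))
Rc=cw[1].T; 
print("tool err rotvec", Ro.from_matrix(Rm(telemetry.observe()["orientation"])@tool(ys,0,1).T).as_rotvec().round(4), telemetry.observe()["ee_pos"].round(4), ax.tcp(g,tool(ys,0,1)).round(4))
```

```text
stand shift [(np.float64(-157.0), np.float64(1.5), np.float64(-0.5)), (np.float64(-156.9), np.float64(1.0), np.float64(-0.5)), (np.float64(-153.3), np.float64(0.5), np.float64(-0.5)), (np.float64(-153.1), np.float64(2.0), np.float64(-0.5))]
scene
0.02 -0.75 23 [-0.59, 0.81]
0.03 -0.75 23 [-0.59, 0.81]
0.04 -0.75 23 [-0.59, 0.81]
0.05 -0.5 23 [-0.59, 0.81]
0.06 -0.5 23 [-0.59, 0.81]
0.07 -0.75 23 [-0.59, 0.81]
wrist
0.02 3.12 104 [1.0, -0.0]
0.035 3.38 104 [1.0, -0.0]
0.05 3.38 108 [1.0, -0.0]
0.065 3.38 114 [1.0, -0.0]
scene px/mm x [-0.4   0.17] z [-0.01 -0.41]
wrist px/mm x [ 2.88 -0.  ] z [-0.02 -0.24]
tool err rotvec [-0.0003 -0.0007 -0.    ] [ 0.5552 -0.1997  0.0555] [ 0.555  -0.1996  0.055 ]
```

Relative to the stand, height and pitch match, and the lateral offset is about +1.2 mm. I correct for that and insert, watching the force.

Run:
```python
from ax import *
R2=tool(ys,0,1); o2=q(R2); x=np.array([np.cos(-.2173),np.sin(-.2173),0])
base=S-1.2e-3*x
def at(k): return tcp(base-(.043+k+G)*ys,R2)   # k = collar gap to plate
bot.movel(at(.125),o2,.05); f0=st("corr")["force"]
for k in (.10,.085,.07,.05,.035,.02,.01,.004):
    bot.movel(at(k),o2,.05); o=st(k); F=o["force"]-f0
    if np.linalg.norm(F)>20: print("STOP"); break
shot("scene","s_k");
```

```text
corr 31.7 [ 0.5537 -0.1993  0.055 ] [-0.3 -0.1 -1.3] 0.145 30.0
0.1 32.4 [ 0.5593 -0.1748  0.055 ] [ 0.2  0.5 -0.4] 0.145 30.0
0.085 32.8 [ 0.5626 -0.16    0.0551] [0.2 0.2 0.3] 0.141 30.0
0.07 33.3 [ 0.5658 -0.1453  0.055 ] [-0.  -0.   0.5] 0.146 30.0
0.05 33.8 [ 0.5701 -0.1258  0.055 ] [ 0.2 -0.5  0.2] 0.142 30.0
0.035 34.3 [ 0.5733 -0.1111  0.055 ] [ 1.1  0.3 -0.2] 0.146 30.0
0.02 34.7 [ 0.5766 -0.0964  0.0551] [0.1 0.3 1.3] 0.14 30.0
0.01 35.1 [ 0.5788 -0.0867  0.055 ] [1.  0.1 1.4] 0.15 30.0
0.004 35.4 [ 0.58   -0.0809  0.055 ] [2.2 0.3 1.2] 0.148 30.0
```

Smooth so far, so I push home until the collar presses.

Run:
```python
from ax import *
R2=tool(ys,0,1); o2=q(R2); x=np.array([np.cos(-.2173),np.sin(-.2173),0])
base=S-1.2e-3*x
def at(k): return tcp(base-(.043+k+G)*ys,R2)
for k in np.arange(.003,-.0081,-.001):
    bot.movel(at(k),o2,.02); o=st(round(k,4)); F=o["force"]@ys
    if F<-12: print("contact"); break
shot("wrist","w_home"); shot("scene","s_home")
a=cv2.imread("pics/s_home.png"); b=cv2.imread("pics/w_home.png")
u,v=proj(S,load("s_home"))[0].astype(int)
cv2.imwrite("pics/c5.png",np.hstack([cv2.resize(a[v-60:v+60,u-60:u+40],(400,480)),cv2.resize(b[:,160:480],(320,480))]))
```

```text
0.003 35.7 [ 0.5802 -0.0802  0.055 ] [ 0.2 -0.4  2.7] 0.143 30.0
0.002 35.9 [ 0.5804 -0.0792  0.055 ] [ 0.3 -1.4  2.4] 0.144 30.0
0.001 36.2 [ 0.5806 -0.0782  0.055 ] [ 0.9 -0.8  1.7] 0.146 30.0
0.0 36.4 [ 0.5808 -0.0772  0.055 ] [ 1.1 -0.8  2.1] 0.142 30.0
-0.001 36.7 [ 0.5809 -0.0769  0.0551] [-1.6 -8.9  3. ] 0.145 30.0
-0.002 36.9 [ 0.5809 -0.0769  0.0551] [ -3.6 -19.6   4.6] 0.143 30.0
contact
```

View pics/c5.png

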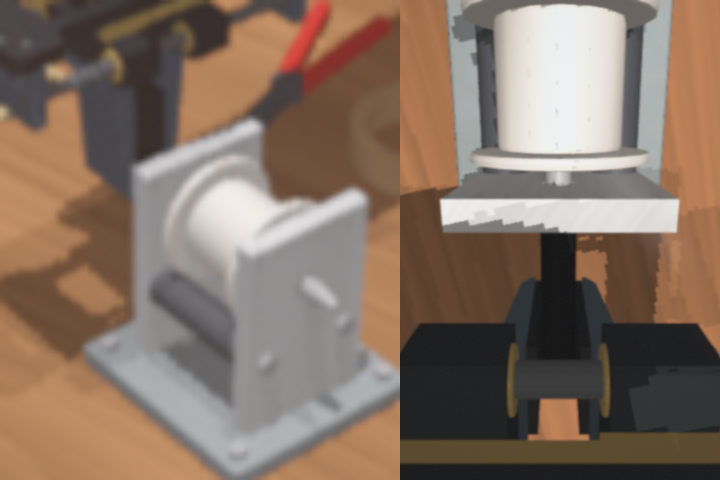

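The tip sticks out of the far plate at (320,290) and the collar has met the near plate at nominal depth. I release, withdraw upwards, check and hand in.

Run:
```python
from ax import *
claw.grip(.45); bot.hold(.2); o=st("open")
bot.movel(o["ee_pos"]+[0,0,.15],None,.15); bot.hold(.5); st("up")
shot("scene","s_end"); c=load("s_end")
a,b=(cv2.imread(f"pics/{f}.png").astype(int) for f in("s_home","s_end"))
u,v=proj(S+.055*ys,c)[0].astype(int); print("tip-region change",np.abs(a-b)[v-12:v+12,u-12:u+12].max())
im=b.astype(np.uint8); u,v=proj(S-.04*ys,c)[0].astype(int)
cv2.imwrite("pics/c6.png",cv2.resize(im[v-60:v+70,u-60:u+60],(480,520)))
job.job_done()
```

```text
open 37.8 [ 0.5812 -0.0753  0.055 ] [-0.  -0.1  0.3] 0.451 0.0
up 39.5 [ 0.5812 -0.0753  0.2049] [-0.2 -0.9 -0.4] 0.446 0.0
tip-region change 20
the job is handed in; nothing more can be done
```

The job is handed in, at about 39.5 s of the 66 s allowed: the white reel rests on the rollers between the plates and the axle runs through both plates and the reel with its collar pressed home. The gripper was opened and lifted clear, and I saw no other item disturbed; the judge's result was not reported back.

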